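# Stamp a case file in the lever press

## Task

First push the press's stop rod fully home in its holder. Then slide the file along the press bed until it lies flush against both the side fence and the stop rod, and only then press the spring lever down to its stop for a moment and let it come up again. Leave the file and rod in place and do not disturb the things standing around the press.

Things in the scene. Friction and masses are not known exactly. Their poses are not given: they have to be found in the camera images.
- press: Grey stamping press fixed to the table. Origin on the table surface, z up; +y is the feed direction, -x the rod holder's side, nearer the robot. Positions below are mm in this frame. Flat bed x -115 to 65, y -290 to 180, top z = 12. A fixed bar behind the stop rod: x -65 to 50, y 8 to 20, top z = 34.
- rod_seat (a point): Middle of the -x mouth of the rod holder, at press (-115, 1, 18); the rod's origin is here when home. Holder: dark block x -115 to -65, y -20 to 20, top z = 34, with a channel 14 wide, 14 high along x (floor z = 12). A brass plunger knob sticks out of its -y side at x = -90 to y = -55, z 11 to 25.
- rod: Loose steel stop rod in the holder's channel, 0.17 kg. Origin on its axis at the shoulder; x runs along the shank to the nose (it may roll). Shank 12 dia., 155 long; head 20 dia., its flat outer end 14 behind the origin. Starts 25 to 50 out. Pushed on its end along press +x (some 2 to 4 N) it slides past the sprung plunger until the head meets the holder.
- plunger (a joint): Sprung side plunger of the rod holder, m: about 0.0023 while riding on the shank, near 0 when it has dropped into the groove round the rod (rod home).
- file: Loose hard-covered buff case file lying flat on the bed, 100 (x) x 170 (y) x 14 thick, 0.17 to 0.35 kg. Origin: centre of its underside. Starts 50 to 90 short of its place along y and 12 to 32 off the fence, turned up to 0.2 rad. Flush in the corner its origin is at press (0, -90, 12), its y axis along press y.
- corner (a point): Corner of fence face and stop rod at bed level, press (50, -5, 12); the file's +x +y corner ends here. Side fence: steel bar along y from -290 to 10, face at x = 50 looking to -x, 12 thick, top z = 28.
- lever (a joint): Spring lever over the bed, rad: 0 is up (rest), 0.25 is down at its stop. It springs back up when let go.
- pad (a point): Centre of the top of the black press pad at the lever's free end; pad 50 (x) x 46 (y), 16 thick. At rest at press (0, -56, 143), at the stop (0, -65, 95). About 5 N here starts the lever, about 15 N holds it at the stop. A stamp head 50 x 40 hangs under the lever near y = -60 to -15, at rest at least 25 above the file.
- hinge (a point): The lever's hinge axis (along press x), at press (0, 130, 85). The lever, 34 wide, runs from here in -y to the pad. Frame round the hinge: x -40 to 40, y 40 to 170, up to z = 105.
- spool: Bystander: white thread spool standing upright, up to 54 mm diameter, 68 mm high. Origin under its centre. Stands near the press; swaps places with jar and roll.
- ink: Bystander: amber glass ink jar with black cap, 52 mm diameter, 62 mm high. Origin under its centre.
- tape: Bystander: roll of brown tape standing flat, 72 mm diameter, 45 mm high. Origin under its centre.
- cup: Bystander: grey pen cup with pens, 68 mm diameter, rim 90 mm, pens to 155 mm high. Origin under its centre.
Things that resemble listed ones, but are neither listed nor needed, are in the scene too. What is meant by the rod is not orange, and is the smaller of those in its own colour. What is shaped like the file but green is not meant.

How it is judged:
By the outcome, as a careful person would: the job done as asked, in the order asked, and still so for the second after the job is handed in, with the robot touching nothing.
It also fails if it takes over 64 s, if anything falls off the work surface, if the arm or the gripper's body presses on something with over 40 N, if the wrist force passes 120 N, or if a joint passes its speed limit or range.

## Robot

A 6-joint arm with a two-finger parallel gripper is mounted at the origin on the work surface. World frame = base frame: x ahead of the robot, y to its left, z up, the work surface at z = 0. Lengths are in m, angles in rad, forces in N, time in s.
With the tool pointing down it reaches from about 0.4 to 0.825 m from the base axis. Payload 7 kg.
Tool frame: the origin (TCP) lies midway between the tips of the shut fingers; the grasp point (between the pads) lies 19 mm behind it; z points along the fingers, y is the line along which they close (so a half turn about z gives the same grasp; the last joint's range is limited). The gripper opens to 88 mm and grips with 3 to 60 N. Pads are 19 mm wide; open, the fingers measure 130 mm over their backs; the gripper's body (78 mm by 193 mm) begins 47 mm behind the grasp point.
Start: joints at [-0.945, 0.359, 0.012, 0, -1.224, -0.288], TCP at [0.224, -0.637, 0.227] pointing down, gripper open.
Joint ranges: [-3.07, 3.07], [-1.43, 2.12], [-1.02, 1.25], [-3.03, 1.67], [-3.05, -0], [-3.03, 3.03]. Speed limits (rad/s): [2.39, 2.39, 3.01, 3.14, 3.14, 3.14].

## Interface

Orientations are given as [roll, pitch, yaw] about the fixed x, y, z axes, in that order (R = Rz(yaw) Ry(pitch) Rx(roll)).
In Python, from station import telemetry, eyes, ticket, recognise, trace gives the robot as it stands. The module is installed in compiled form; this text tells all that it offers.
- The arm moves only by the tool servo_tool, never from a script. Its argument "series" is a list that holds one entry, the list of rows, each a list of 4 numbers: the shift along the tool's x, y, z in mm, then the turn about the tool's z in rad. In form: [[[x, y, z, roll], ...]]. A call has exactly 10 rows; each row shifts and turns the commanded pose from where the row before left it, along the tool's axes as they then stand; what a row does not reach is not made up. A row lasts 1/12 s, in which the tool goes at most 41.7 mm and 7.16 degrees, less where a joint would pass 70% of its speed; a pose out of reach is approached as far as the arm can. A call is refused whole if a number of a shift passes 41.7 or a number of a turn 0.125, either way. A call with a gripper value outside its range is refused whole. "claw" is the gripper's target within -1 to 1 (shut at 1, half-way at 0, fully open at -1), set as the call begins (left out, the last holds). The fingers move at their own pace and stop on an object; "grip_force" is the grip in N (left out, the last holds). Time passes only in rows, so rows that do not move let the fingers close, or fill a call up. It gives the time, the measured TCP pose, the force, the opening and the grip force at its end, in the units of the state.
- telemetry.get_state(): the state, without advancing time (a new reading comes with each control period).
- eyes.grab_frame(name): name is "side" or "top"; returns the picture (420x560x3 uint8, red, green, blue); there is no depth.
- eyes.calibration(name): a dict with "mtx" (3x3 intrinsics, pixels), "k1" (the pictures are not rectified: a ray, as slopes to the right and down, at radius r is drawn at 1 + k1 r^2 times it, then the intrinsics apply), "rvec" (rotation vector, rad) and "tvec" (3), from world to camera coordinates, as OpenCV has them. Camera axes: x right, y down, z forward; pixel columns grow to the right and rows downward; lengths in m; the calibration is good to about 2 mm. A picture is of the moment at which its call begins. calibration takes no time and is no camera call.
- ticket.job_done(): hands the job in; it is judged then, once.
Trained networks look in the newest picture that a camera, given by its name, has taken for a name from the list of things; names that differ only in an ending like _2 or _b are one class to them, and where a whole thing is asked for, a point or a joint stands for the part that bears it (a point fixed in the world has none). Each returns a list of dicts, best first, with "conf" (0 to 1); they miss things now and then, are a little off and sometimes report something else, mostly with a low value. They report only what shows in the picture. A call takes as long as a camera call. They do not tell look-alikes from the thing itself.
- recognise(camera, name): "position" ([x, y, z] in m, in world coordinates, good to about 4 mm: the middle of the surface that is visible of it).
- trace(camera, name): "mask" (420x560 bool, what is visible of it).
The state is a dict: "t": time; "q": joint angles; "qd": joint speeds; "joint_efforts": joint torques, N m; "eef_pos": TCP position; "ee_rot": TCP orientation; "force": force on the tool from outside, world axes, zero at the start; "moment": the same for the moment, N m; "width": finger opening in m; "gripper_force": force on a finger pad.
Only numpy, scipy, OpenCV 4.12 (cv2) and the standard library are available. Lean on these libraries where they do the work, as an engineer would, in place of code of your own. Each camera call takes 0.05 s, during which the arm holds its last target. There are 200 camera calls.

## Working session

There is one attempt and no reset: what is moved stays moved. The work goes in short steps, Python scripts to look and compute and a tool call to move; the robot and the scene stay as the last step left them, time stands still between calls to the robot, and variables do not carry over. Pictures are saved under pics/ and viewed, at most 10 in all, crops included, and the job is handed in when it is done.

Besides the shell and the picture viewer there is one more tool, called after "Call:" in YAML: its name, and indented under it one key for each argument. servo_tool: Moves the arm, as the interface text tells. Its arguments: {"type":"object","properties":{"series":{"type":"array"},"claw":{"type":"number"},"grip_force":{"type":"number"}},"required":["series"]}

```bash
mkdir -p pics; cat > h.py <<'E'
import numpy as np, cv2
from station import telemetry, eyes, ticket, recognise, trace
def grab(cam,name=None):
    im=eyes.grab_frame(cam)
    if name: cv2.imwrite(f'pics/{name}.png',cv2.cvtColor(im,cv2.COLOR_RGB2BGR))
    return im
def ray(cam,px):
    c=eyes.calibration(cam);K=np.array(c['mtx']);k1=c['k1']
    R=cv2.Rodrigues(np.array(c['rvec'],float))[0];t=np.array(c['tvec'],float).ravel()
    p=cv2.undistortPoints(np.array([[px]],float),K,np.array([k1,0,0,0.]))[0,0]
    return -R.T@t, R.T@np.array([p[0],p[1],1])
def atz(cam,px,z):
    o,d=ray(cam,px);return o+d*(z-o[2])/d[2]
def proj(cam,P):
    c=eyes.calibration(cam)
    return cv2.projectPoints(np.array(P,float).reshape(-1,3),np.array(c['rvec'],float),np.array(c['tvec'],float),np.array(c['mtx']),np.array([c['k1'],0,0,0.]))[0][:,0]
E
python3 - <<'E'
from h import *
np.set_printoptions(precision=4,suppress=True)
print(telemetry.get_state())
for c in ['top','side']:
    grab(c,c+'0')
    o,d=ray(c,(280,210));print(c,o,d)
    for n in ['press','rod','file','pad','plunger','spool','ink','tape','cup']:
        print(n,[(round(r['conf'],2),np.round(r['position'],3).tolist(),proj(c,r['position'])[0].round().tolist()) for r in recognise(c,n)])
E
```

```text
{'t': 0.0, 'q': array([-0.9449,  0.3594,  0.011 , -0.0003, -1.2241, -0.2881]), 'qd': array([ 0.001 , -0.0002, -0.0001, -0.0005,  0.0018,  0.0007]), 'joint_efforts': array([  0.003 , -58.2727,  29.305 ,   6.997 ,   0.0068,  -0.0001]), 'eef_pos': array([ 0.2235, -0.6364,  0.2256]), 'ee_rot': array([ 3.1399, -0.0002, -2.8039]), 'force': array([-0.0312, -0.4881, -0.0969]), 'moment': array([ 0.0331, -0.0062, -0.0131]), 'gripper_force': 0.0, 'width': 0.08776667787201131}
top [0.4188 0.0201 1.1934] [ 0.1534 -0.0253 -0.9879]
press [(0.86, [0.588, 0.156, 0.009], [222.0, 215.0])]
rod [(0.75, [0.552, 0.162, 0.022], [220.0, 227.0]), (0.7, [0.834, -0.065, 0.014], [298.0, 133.0]), (0.66, [0.336, -0.156, 0.022], [333.0, 304.0])]
file [(0.84, [0.304, -0.43, 0.018], [432.0, 316.0]), (0.65, [0.591, -0.01, 0.026], [280.0, 213.0])]
pad [(0.7, [0.554, 0.162, 0.024], [219.0, 226.0]), (0.63, [0.612, 0.18, 0.122], [208.0, 200.0])]
plunger [(0.71, [0.4, 0.28, 0.059], [172.0, 282.0])]
spool [(0.69, [0.404, 0.044, 0.071], [261.0, 280.0])]
ink [(0.85, [0.398, 0.284, 0.059], [171.0, 283.0]), (0.72, [0.612, 0.183, 0.123], [207.0, 200.0])]
tape [(0.95, [0.584, 0.418, 0.048], [126.0, 215.0])]
cup [(0.59, [0.734, 0.145, 0.065], [225.0, 161.0])]
side [ 0.1894 -0.9627  1.4042] [ 0.2379  0.5704 -0.7865]
press [(0.63, [0.6, 0.142, 0.009], [267.0, 191.0])]
rod [(0.72, [0.336, -0.169, 0.022], [223.0, 288.0]), (0.51, [0.575, 0.162, 0.023], [258.0, 187.0]), (0.46, [0.833, -0.07, 0.01], [355.0, 216.0]), (0.36, [0.717, 0.13, 0.072], [299.0, 172.0])]
file [(0.95, [0.601, -0.002, 0.028], [283.0, 219.0]), (0.71, [0.338, -0.486, 0.015], [262.0, 388.0])]
pad [(0.89, [0.619, 0.149, 0.114], [271.0, 168.0])]
plunger []
spool [(0.31, [0.599, 0.147, 0.011], [266.0, 190.0])]
ink [(0.39, [0.408, 0.285, 0.066], [200.0, 168.0])]
tape [(0.72, [0.579, 0.413, 0.035], [234.0, 137.0])]
cup [(0.74, [0.715, 0.13, 0.072], [299.0, 172.0])]
```

View pics/top0.png

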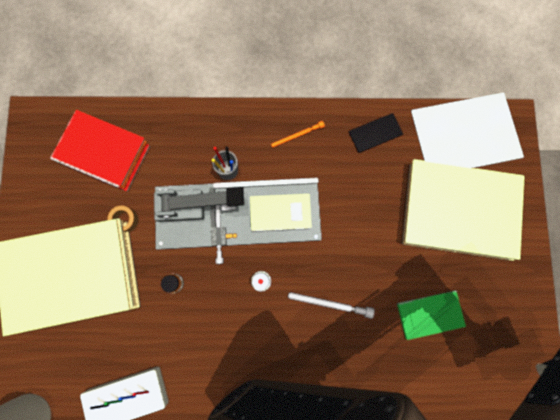

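View pics/side0.png

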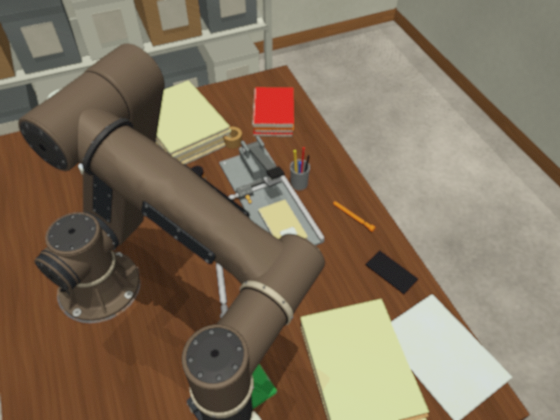

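The top view shows the press bed at about (155..321, 180..249), with the fence on its upper (+x) side. Candidates for the rod:
- Steel rod in the holder at (219,240). It is the smaller of the two grey ones and sits in the channel, so it fits.
- Larger grey rod at (333,304).
- Orange rod at (298,133).

For the file, the buff one on the bed at (280,212) fits and the green one at (432,316) does not. I'll confirm both in an enlarged crop.

```bash
python3 - <<'E'
import cv2
im=cv2.imread('pics/top0.png')[165:290,145:335]
cv2.imwrite('pics/crop0.png',cv2.resize(im,None,fx=4.2,fy=4.2,interpolation=cv2.INTER_CUBIC))
E
```

```text
(no output)
```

View pics/crop0.png

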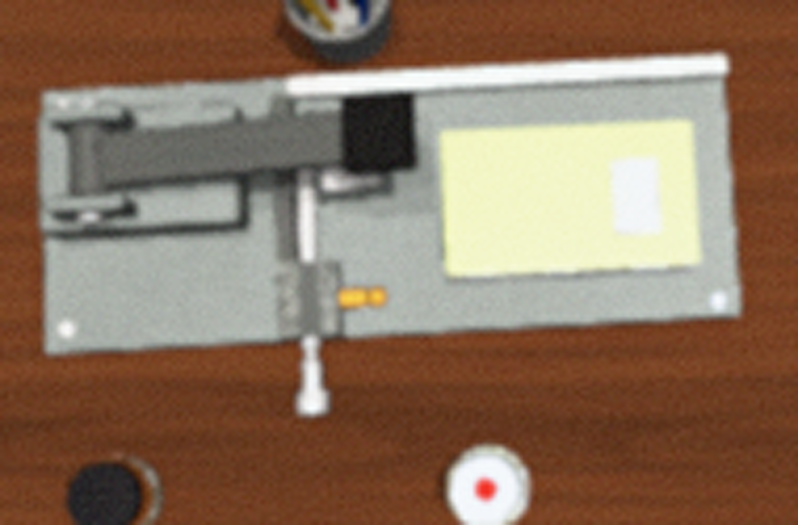

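The crop shows the steel rod in the holder with its head end at crop (313,414), and the buff file on the bed at crop (441..701, 121..275). The brass knob is at (362,297), the pad at (378,130), the ink jar at (105,492) and the spool at (487,489). Next I fit the poses.

```bash
cat > fit.py <<'E'
from h import *
from scipy.optimize import least_squares
def fit(cam,pts3,px,x0):
    pts3=np.array(pts3,float);px=np.array(px,float)
    def T(p): 
        c,s=np.cos(p[2]),np.sin(p[2]);return np.c_[p[0]+c*pts3[:,0]-s*pts3[:,1],p[1]+s*pts3[:,0]+c*pts3[:,1],pts3[:,2]]
    r=least_squares(lambda p:(proj(cam,T(p))-px).ravel(),x0)
    return r.x,r.fun.reshape(-1,2)
def P2W(p,q):
    c,s=np.cos(p[2]),np.sin(p[2]);q=np.array(q,float)/1000
    return np.array([p[0]+c*q[0]-s*q[1],p[1]+s*q[0]+c*q[1],q[2]])
def W2P(p,w):
    c,s=np.cos(p[2]),np.sin(p[2]);d=np.array(w)[:2]-p[:2]
    return np.array([c*d[0]+s*d[1],-s*d[0]+c*d[1]])*1000
E
python3 - <<'E'
from fit import *
np.set_printoptions(precision=4,suppress=True)
f=lambda L:[((u+.5)/4.2-.5+145,(v+.5)/4.2-.5+165) for u,v in L]
P=[[65,180,12],[-115,180,12],[-115,-290,12],[62,-290,28],[62,10,28],[25,-79,143],[25,-33,143],[-25,-79,143]]
px=f([(42,92),(45,353),(741,314),(727,55),(287,76),(413,94),(344,98),(415,168)])
p,r=fit('top',np.array(P)/1000,px,[.6,.1,0]);print('press',p,'\n',r)
Fc=[[50,85,14],[50,-85,14],[-50,-85,14],[-50,85,14]]
Fc=np.array(Fc,float);Fc[:,2]=26
q,r2=fit('top',Fc/1000,f([(441,130),(692,121),(701,265),(446,275)]),[.6,0,0]);print('file',q,r2.ravel(),'in press',W2P(p,q),q[2]-p[2])
for uv in [(313,414),(297,410),(328,410),(313,388)]:
    w=atz('top',f([uv])[0],.018);print('rod',w,W2P(p,w))
for n,L in dict(seat=(-115,1,18),pad=(0,-56,143),corner=(50,-5,12),knob=(-90,-55,18)).items(): print(n,P2W(p,L),proj('top',P2W(p,L)))
for n,w in dict(spool=(.404,.044),ink=(.398,.284),cup=(.73,.14),tape=(.584,.418)).items(): print(n,W2P(p,w))
E
```

```text
press [0.6157 0.167  0.052 ] 
 [[ 0.5664  0.0199]
 [ 0.4263  0.3116]
 [ 0.5813  0.4259]
 [ 0.1111  0.4057]
 [ 0.5767  0.6647]
 [-0.3209 -1.0246]
 [-1.7534 -1.0706]
 [ 0.0366  0.4316]]
file [ 0.5955 -0.0108  0.038 ] [ 0.3284 -0.1054 -0.1836 -0.2011 -0.4036  0.1354  0.2568  0.1762] in press [ -29.4326 -176.5653] -0.013976241696267662
rod [0.4508 0.1612 0.018 ] [-164.9278    2.7911]
rod [0.4535 0.1719 0.018 ] [-161.687    13.3173]
rod [0.4534 0.1513 0.018 ] [-162.8464   -7.2533]
rod [0.4681 0.1615 0.018 ] [-147.7169    2.213 ]
seat [0.5008 0.162  0.018 ] [[219.1835 245.3109]]
pad [0.6186 0.1111 0.143 ] [[234.0892 195.9384]]
corner [0.6659 0.1646 0.012 ] [[219.5903 188.3592]]
knob [0.5287 0.1074 0.018 ] [[238.7121 235.3854]]
spool [-217.8046 -111.8495]
ink [-211.327   128.1381]
cup [112.7429 -32.9169]
tape [-18.6161 252.2932]
```

Press at (0.616, 0.167), yaw 0.052. The rod's head end is at press x = -165 (36 mm out), and the file needs about +29 in x and +86 in y. I'll write a planning helper and plan the approach.

```bash
cat > plan.py <<'E'
import sys,json
from fit import *
PR=np.array([0.6157,0.167,0.052])
def plan(wps,yaw=None):
    """wps: list of (press xyz mm of TCP, rows); yaw rel. to press of tool (default hold -pi/2)"""
    s=telemetry.get_state();p=np.array(s['eef_pos']);y=s['ee_rot'][2]
    yt=PR[2]-np.pi/2
    dy=(yt-y+np.pi)%(2*np.pi)-np.pi
    print('at press',W2P(PR,p).round(1),round(p[2]*1000,1),'dyaw',round(dy,3),'F',s['force'].round(1))
    rows=[]
    for q,n in wps:
        t=P2W(PR,q);st=(t-p)/n
        for i in range(n):
            d=np.clip(dy,-.12,.12);c,sn=np.cos(y),np.sin(y)
            rows.append([round((c*st[0]+sn*st[1])*1e3,1),round((sn*st[0]-c*st[1])*1e3,1),round(-st[2]*1e3,1),round(-d,3)])
            y+=d;dy-=d
        p=t
    for i in range(0,len(rows),10): print(json.dumps(rows[i:i+10]))
E
python3 - <<'E'
from plan import *
plan([((-140,-380,225),12),((-205,2,100),12),((-205,2,11),6)])
E
```

```text
at press [-433.3 -782.4] 226.6 dyaw 1.285 F [ 0.2 -0.5  0.2]
[[-32.9, 25.3, 0.1, -0.12], [-35.7, 21.2, 0.1, -0.12], [-38.0, 16.7, 0.1, -0.12], [-39.7, 12.1, 0.1, -0.12], [-40.9, 7.2, 0.1, -0.12], [-41.4, 2.3, 0.1, -0.12], [-41.4, -2.7, 0.1, -0.12], [-40.8, -7.6, 0.1, -0.12], [-39.6, -12.5, 0.1, -0.12], [-37.8, -17.1, 0.1, -0.12]]
[[-35.5, -21.5, 0.1, -0.085], [-33.5, -24.4, 0.1, -0.0], [-31.8, 5.4, 10.4, -0.0], [-31.8, 5.4, 10.4, -0.0], [-31.8, 5.4, 10.4, -0.0], [-31.8, 5.4, 10.4, -0.0], [-31.8, 5.4, 10.4, -0.0], [-31.8, 5.4, 10.4, -0.0], [-31.8, 5.4, 10.4, -0.0], [-31.8, 5.4, 10.4, -0.0]]
[[-31.8, 5.4, 10.4, -0.0], [-31.8, 5.4, 10.4, -0.0], [-31.8, 5.4, 10.4, -0.0], [-31.8, 5.4, 10.4, -0.0], [0.0, -0.0, 14.8, -0.0], [0.0, -0.0, 14.8, -0.0], [0.0, -0.0, 14.8, -0.0], [0.0, -0.0, 14.8, -0.0], [0.0, -0.0, 14.8, -0.0], [0.0, -0.0, 14.8, -0.0]]
```

Call:
servo_tool:
  series:
    - [[-33,25,0,-0.12],[-36,21,0,-0.12],[-38,17,0,-0.12],[-40,12,0,-0.12],[-41,7,0,-0.12],[-41,2,0,-0.12],[-41,-3,0,-0.12],[-41,-8,0,-0.12],[-40,-12,0,-0.12],[-38,-17,0,-0.12]]
  claw: 1
  grip_force: 20

```text
t: 1.83
eef_pos: [0.4519, -0.2878, 0.227]
ee_rot: [-3.141, -0.0, -1.598]
force: [1.1, -0.9, 0.2]
width: 0.0262
gripper_force: 0.0
```

Call:
servo_tool:
  series:
    - [[-35,-21,0,-0.085],[-33,-24,0,0],[-32,5,10,0],[-32,5,10,0],[-32,5,10,0],[-32,5,10,0],[-32,5,10,0],[-32,5,10,0],[-32,5,10,0],[-32,5,10,0]]

```text
t: 2.67
eef_pos: [0.4419, 0.0338, 0.1465]
ee_rot: [-3.141, 0.0, -1.519]
force: [0.8, 0.9, -0.0]
width: 0.0003
gripper_force: 0.0
```

```bash
python3 - <<'E'
from plan import *
plan([((-205,2,60),10),((-205,2,11),10)])
E
```

```text
at press [-180.5 -123.9] 146.5 dyaw -0.0 F [ 0.8  0.9 -0. ]
[[-12.6, 2.5, 8.7, 0.0], [-12.6, 2.5, 8.7, -0.0], [-12.6, 2.5, 8.7, -0.0], [-12.6, 2.5, 8.7, -0.0], [-12.6, 2.5, 8.7, -0.0], [-12.6, 2.5, 8.7, -0.0], [-12.6, 2.5, 8.7, -0.0], [-12.6, 2.5, 8.7, -0.0], [-12.6, 2.5, 8.7, -0.0], [-12.6, 2.5, 8.7, -0.0]]
[[0.0, -0.0, 4.9, -0.0], [0.0, -0.0, 4.9, -0.0], [0.0, -0.0, 4.9, -0.0], [0.0, -0.0, 4.9, -0.0], [0.0, -0.0, 4.9, -0.0], [0.0, -0.0, 4.9, -0.0], [0.0, -0.0, 4.9, -0.0], [0.0, -0.0, 4.9, -0.0], [0.0, -0.0, 4.9, -0.0], [0.0, -0.0, 4.9, -0.0]]
```

Call:
servo_tool:
  series:
    - [[-25,5,10,0],[-25,5,10,0],[-25,5,10,0],[-25,5,10,0],[-26,4,10,0],[0,1,17,0],[0,0,17,0],[0,0,17,0],[0,0,17,0],[0,0,17,0]]

```text
t: 3.5
eef_pos: [0.411, 0.1573, 0.0111]
ee_rot: [-3.141, 0.001, -1.518]
force: [-0.4, -0.2, -0.2]
width: 0.0005
gripper_force: 0.0
```

Call:
servo_tool:
  series:
    - [[0,0,0,0],[0,-3,0,0],[0,-3,0,0],[0,-3,0,0],[0,-3,0,0],[0,-3,0,0],[0,-3,0,0],[0,-3,0,0],[0,-2,0,0],[0,-2,0,0]]

```text
t: 4.33
eef_pos: [0.436, 0.1582, 0.0116]
ee_rot: [-3.142, 0.0, -1.519]
force: [0.8, 0.1, -0.7]
width: 0.0003
gripper_force: 0.0
```

```bash
python3 - <<'E'
from plan import *
plan([((-150,2,11),10)])
im=grab('top','top1')[200:290,170:290]
cv2.imwrite('pics/c1.png',cv2.cvtColor(cv2.resize(im,None,fx=6,fy=6,interpolation=cv2.INTER_CUBIC),cv2.COLOR_RGB2BGR))
E
```

```text
at press [-179.9    0.5] 11.6 dyaw 0.0 F [ 0.8  0.1 -0.7]
[[-0.1, -3.0, 0.1, -0.0], [-0.1, -3.0, 0.1, -0.0], [-0.1, -3.0, 0.1, -0.0], [-0.1, -3.0, 0.1, -0.0], [-0.1, -3.0, 0.1, -0.0], [-0.1, -3.0, 0.1, -0.0], [-0.1, -3.0, 0.1, -0.0], [-0.1, -3.0, 0.1, -0.0], [-0.1, -3.0, 0.1, -0.0], [-0.1, -3.0, 0.1, -0.0]]
```

View pics/c1.png

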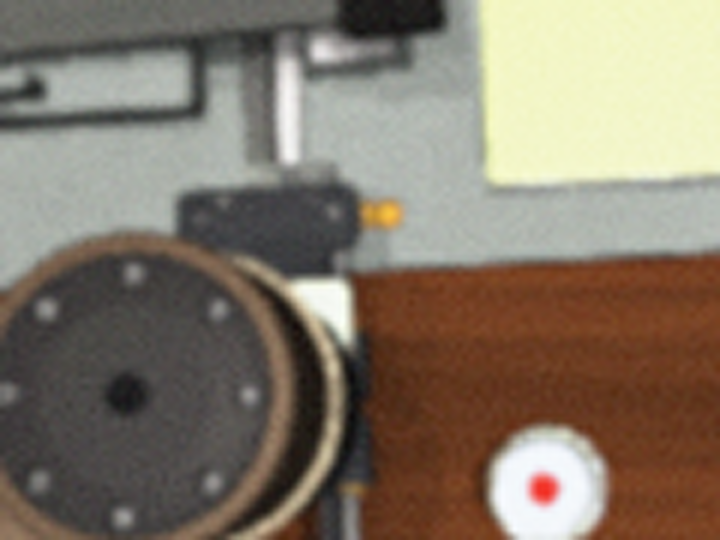

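The crop shows the gripper body covering the rod head. The knob is at (382,213) and there is no contact yet. I'll go on slowly and watch the force.

Call:
servo_tool:
  series:
    - [[0,-2,0,0],[0,-2,0,0],[0,-2,0,0],[0,-2,0,0],[0,-2,0,0],[0,-2,0,0],[0,-2,0,0],[0,-2,0,0],[0,-2,0,0],[0,-2,0,0]]

```text
t: 5.22
eef_pos: [0.4543, 0.1584, 0.011]
ee_rot: [3.139, -0.001, -1.519]
force: [-6.0, 0.3, 2.2]
width: 0.0007
gripper_force: 2.9
```

Call:
servo_tool:
  series:
    - [[0,-1.5,0,0],[0,-1.5,0,0],[0,-1.5,0,0],[0,-1.5,0,0],[0,-1.5,0,0],[0,-1.5,0,0],[0,-1.5,0,0],[0,0,0,0],[0,0,0,0],[0,0,0,0]]

```text
t: 6.05
eef_pos: [0.4656, 0.1595, 0.0113]
ee_rot: [3.14, -0.001, -1.519]
force: [-3.8, 0.8, 2.1]
width: 0.0002
gripper_force: 2.4
```

Call:
servo_tool:
  series:
    - [[0,-1,0,0],[0,-1,0,0],[0,-1,0,0],[0,-1,0,0],[0,-1,0,0],[0,-1,0,0],[0,0,0,0],[0,0,0,0],[0,0,0,0],[0,0,0,0]]

```text
t: 6.88
eef_pos: [0.4724, 0.1602, 0.0116]
ee_rot: [-3.141, 0.0, -1.519]
force: [-0.8, 0.4, -0.6]
width: 0.0003
gripper_force: 0.6
```

```bash
python3 - <<'E'
from plan import *
plan([((-135,2,11),10)])
E
```

```text
at press [-143.4    0.6] 11.6 dyaw -0.0 F [-0.8  0.4 -0.6]
[[-0.1, -0.8, 0.1, 0.0], [-0.1, -0.8, 0.1, -0.0], [-0.1, -0.8, 0.1, -0.0], [-0.1, -0.8, 0.1, -0.0], [-0.1, -0.8, 0.1, -0.0], [-0.1, -0.8, 0.1, -0.0], [-0.1, -0.8, 0.1, -0.0], [-0.1, -0.8, 0.1, -0.0], [-0.1, -0.8, 0.1, -0.0], [-0.1, -0.8, 0.1, -0.0]]
```

Call:
servo_tool:
  series:
    - [[0,-0.5,0,0],[0,-0.5,0,0],[0,-0.5,0,0],[0,-0.5,0,0],[0,0,0,0],[0,0,0,0],[0,0,0,0],[0,0,0,0],[0,0,0,0],[0,0,0,0]]

```text
t: 7.72
eef_pos: [0.4726, 0.16, 0.0115]
ee_rot: [3.139, -0.001, -1.519]
force: [-11.3, 3.5, 6.7]
width: 0.0006
gripper_force: 5.5
```

```bash
python3 - <<'E'
from plan import *
plan([((-165,1,12),3),((-165,1,90),3),((-150,-177,90),6),((-115,-177,90),2),((-115,-177,17),6)])
E
```

```text
at press [-143.3    0.4] 11.5 dyaw 0.0 F [-11.3   3.5   6.7]
[[-0.2, 7.2, -0.2, -0.0], [-0.2, 7.2, -0.2, -0.0], [-0.2, 7.2, -0.2, -0.0], [0.0, -0.0, -26.0, -0.0], [0.0, -0.0, -26.0, -0.0], [0.0, -0.0, -26.0, -0.0], [29.7, -2.5, -0.0, -0.0], [29.7, -2.5, -0.0, -0.0], [29.7, -2.5, -0.0, -0.0], [29.7, -2.5, -0.0, -0.0]]
[[29.7, -2.5, -0.0, -0.0], [29.7, -2.5, -0.0, -0.0], [0.0, -17.5, -0.0, -0.0], [0.0, -17.5, -0.0, -0.0], [0.0, -0.0, 12.2, -0.0], [0.0, -0.0, 12.2, -0.0], [0.0, -0.0, 12.2, -0.0], [0.0, -0.0, 12.2, -0.0], [0.0, -0.0, 12.2, -0.0], [0.0, -0.0, 12.2, -0.0]]
```

Call:
servo_tool:
  series:
    - [[0,8,0,0],[0,8,0,0],[0,7,0,0],[0,0,-26,0],[0,0,-26,0],[0,0,-26,0],[30,-2.5,0,0],[30,-2.5,0,0],[30,-2.5,0,0],[30,-2.5,0,0]]

```text
t: 8.55
eef_pos: [0.4674, 0.0389, 0.0901]
ee_rot: [-3.14, 0.001, -1.518]
force: [1.0, 0.1, -1.5]
width: 0.0004
gripper_force: 0.0
```

Call:
servo_tool:
  series:
    - [[30,-3,0,0],[29,-3,0,0],[0,-18,0,0],[0,-17,0,0],[0,0,12,0],[0,0,12,0],[0,0,12,0],[0,0,12,0],[0,0,12,0],[0,0,13,0]]

```text
t: 9.38
eef_pos: [0.5115, -0.0169, 0.0164]
ee_rot: [-3.14, 0.0, -1.519]
force: [0.3, -0.5, -0.4]
width: 0.0004
gripper_force: 0.0
```

```bash
python3 - <<'E'
from plan import *
plan([((-66,-177,17),10)])
im=grab('top','top2')[165:290,145:335]
cv2.imwrite('pics/c2.png',cv2.cvtColor(cv2.resize(im,None,fx=4.2,fy=4.2,interpolation=cv2.INTER_CUBIC),cv2.COLOR_RGB2BGR))
E
```

```text
at press [-113.6 -178.2] 16.4 dyaw -0.0 F [ 0.3 -0.5 -0.4]
[[-0.1, -4.8, -0.1, 0.0], [-0.1, -4.8, -0.1, -0.0], [-0.1, -4.8, -0.1, -0.0], [-0.1, -4.8, -0.1, -0.0], [-0.1, -4.8, -0.1, -0.0], [-0.1, -4.8, -0.1, -0.0], [-0.1, -4.8, -0.1, -0.0], [-0.1, -4.8, -0.1, -0.0], [-0.1, -4.8, -0.1, -0.0], [-0.1, -4.8, -0.1, -0.0]]
```

View pics/c2.png

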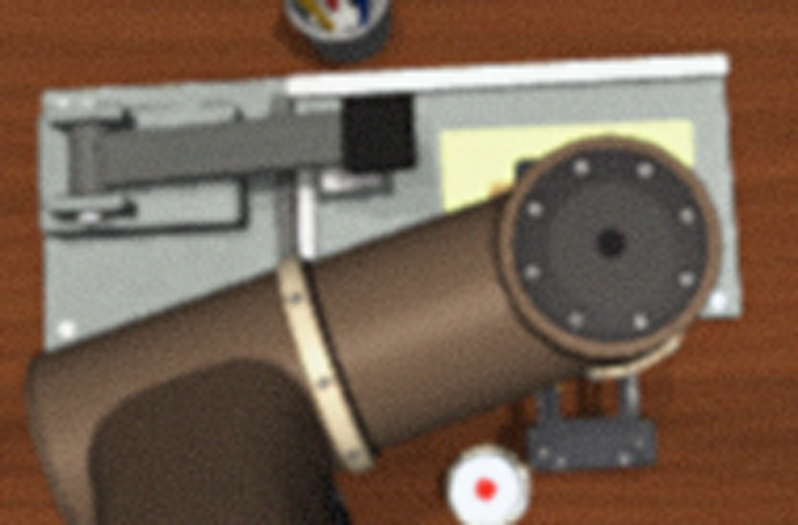

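The arm hides the rod's head. The file is still at crop (441..692, 121..). I'll push the file to the fence.

Call:
servo_tool:
  series:
    - [[0,-5,0,0],[0,-5,0,0],[0,-4,0,0],[0,-4,0,0],[0,-4,0,0],[0,-4,0,0],[0,-4,0,0],[0,-4,0,0],[0,-4,0,0],[0,-4,0,0]]

```text
t: 10.27
eef_pos: [0.5526, -0.0153, 0.0168]
ee_rot: [3.14, -0.0, -1.519]
force: [-5.9, -0.7, 5.0]
width: 0.0002
gripper_force: 2.7
```

Call:
servo_tool:
  series:
    - [[0,-1,0,0],[0,-1,0,0],[0,-1,0,0],[0,-1,0,0],[0,-1,0,0],[0,-1,0,0],[0,-1,0,0],[0,0,0,0],[0,0,0,0],[0,0,0,0]]

```text
t: 11.1
eef_pos: [0.5605, -0.0146, 0.0166]
ee_rot: [-3.141, -0.0, -1.519]
force: [-3.7, -0.3, 2.9]
width: 0.0003
gripper_force: 1.9
```

Call:
servo_tool:
  series:
    - [[0,-0.6,0,0],[0,-0.6,0,0],[0,-0.6,0,0],[0,-0.6,0,0],[0,-0.6,0,0],[0,0,0,0],[0,0,0,0],[0,0,0,0],[0,0,0,0],[0,0,0,0]]

```text
t: 11.93
eef_pos: [0.5608, -0.0148, 0.0162]
ee_rot: [3.137, -0.0, -1.519]
force: [-12.3, 1.5, 9.9]
width: 0.0005
gripper_force: 5.8
```

```bash
python3 - <<'E'
from plan import *
plan([((-85,-178,17),2),((-85,-178,70),3),((-60,-305,70),5),((0,-305,70),2),((0,-305,17),5)])
E
```

```text
at press [ -64.3 -178.7] 16.2 dyaw 0.001 F [-12.3   1.5   9.9]
[[-0.3, 10.4, -0.4, -0.001], [-0.3, 10.4, -0.4, -0.0], [0.0, -0.0, -17.7, -0.0], [0.0, -0.0, -17.7, -0.0], [0.0, -0.0, -17.7, -0.0], [25.4, -5.0, -0.0, -0.0], [25.4, -5.0, -0.0, -0.0], [25.4, -5.0, -0.0, -0.0], [25.4, -5.0, -0.0, -0.0], [25.4, -5.0, -0.0, -0.0]]
[[0.0, -30.0, -0.0, -0.0], [0.0, -30.0, -0.0, -0.0], [0.0, -0.0, 10.6, -0.0], [0.0, -0.0, 10.6, -0.0], [0.0, -0.0, 10.6, -0.0], [0.0, -0.0, 10.6, -0.0], [0.0, -0.0, 10.6, -0.0]]
```

Call:
servo_tool:
  series:
    - [[0,11,0,0],[0,10,0,0],[0,0,-18,0],[0,0,-18,0],[0,0,-18,0],[25,-5,0,0],[25,-5,0,0],[26,-5,0,0],[25,-5,0,0],[25,-5,0,0]]

```text
t: 12.77
eef_pos: [0.5747, -0.1409, 0.0709]
ee_rot: [-3.139, -0.0, -1.518]
force: [0.1, 0.2, 0.8]
width: 0.0005
gripper_force: 0.0
```

Call:
servo_tool:
  series:
    - [[0,-30,0,0],[0,-30,0,0],[0,0,11,0],[0,0,11,0],[0,0,11,0],[0,0,11,0],[0,0,10,0],[0,0,0,0],[-10,0,0,0],[-10,0,0,0]]

```text
t: 13.6
eef_pos: [0.6328, -0.1166, 0.0168]
ee_rot: [-3.141, -0.0, -1.52]
force: [-0.6, 0.2, 0.2]
width: 0.0004
gripper_force: 0.0
```

```bash
python3 - <<'E'
from plan import *
plan([((0,-184,17),10)])
im=grab('top','top3')[165:290,145:335]
cv2.imwrite('pics/c3.png',cv2.cvtColor(cv2.resize(im,None,fx=4.2,fy=4.2,interpolation=cv2.INTER_CUBIC),cv2.COLOR_RGB2BGR))
E
```

```text
at press [   2.4 -284.1] 16.8 dyaw 0.001 F [-0.6  0.2  0.2]
[[-10.0, 0.2, -0.0, -0.001], [-10.0, 0.2, -0.0, -0.0], [-10.0, 0.2, -0.0, -0.0], [-10.0, 0.2, -0.0, -0.0], [-10.0, 0.2, -0.0, -0.0], [-10.0, 0.2, -0.0, -0.0], [-10.0, 0.2, -0.0, -0.0], [-10.0, 0.2, -0.0, -0.0], [-10.0, 0.2, -0.0, -0.0], [-10.0, 0.2, -0.0, -0.0]]
```

View pics/c3.png

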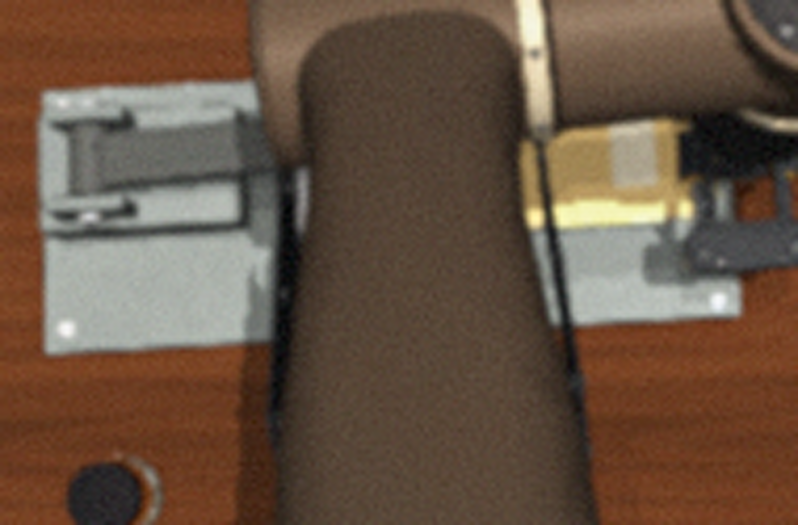

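The arm covers much of the bed. The file's lower edge at crop (525..690, 225) has moved over to the fence side. Now I push it along +y.

Call:
servo_tool:
  series:
    - [[-7,0,0,0],[-7,0,0,0],[-7,0,0,0],[-7,0,0,0],[-7,0,0,0],[-7,0,0,0],[-7,0,0,0],[-7,0,0,0],[-7,0,0,0],[-7,0,0,0]]

```text
t: 14.48
eef_pos: [0.6296, -0.0468, 0.0172]
ee_rot: [-3.141, -0.001, -1.519]
force: [0.8, -5.2, 5.6]
width: 0.0004
gripper_force: 2.8
```

Call:
servo_tool:
  series:
    - [[-4,0,0,0],[-4,0,0,0],[-3,0,0,0],[-2,0,0,0],[-2,0,0,0],[-1,0,0,0],[-1,0,0,0],[0,0,0,0],[0,0,0,0],[0,0,0,0]]

```text
t: 15.32
eef_pos: [0.6284, -0.03, 0.0165]
ee_rot: [-3.142, 0.0, -1.519]
force: [0.4, -3.9, 3.6]
width: 0.0007
gripper_force: 1.8
```

```bash
python3 - <<'E'
from plan import *
plan([((0,-184,17),10)])
E
```

```text
at press [   2.4 -197.4] 16.5 dyaw 0.0 F [ 0.4 -3.9  3.6]
[[-1.3, 0.2, -0.1, -0.0], [-1.3, 0.2, -0.1, -0.0], [-1.3, 0.2, -0.1, -0.0], [-1.3, 0.2, -0.1, -0.0], [-1.3, 0.2, -0.1, -0.0], [-1.3, 0.2, -0.1, -0.0], [-1.3, 0.2, -0.1, -0.0], [-1.3, 0.2, -0.1, -0.0], [-1.3, 0.2, -0.1, -0.0], [-1.3, 0.2, -0.1, -0.0]]
```

Call:
servo_tool:
  series:
    - [[-1,0,0,0],[-1,0,0,0],[-1,0,0,0],[-1,0,0,0],[-1,0,0,0],[-1,0,0,0],[-1,0,0,0],[-1,0,0,0],[-1,0,0,0],[-1,0,0,0]]

```text
t: 16.15
eef_pos: [0.6277, -0.0199, 0.0165]
ee_rot: [3.141, 0.0, -1.519]
force: [0.0, -3.7, 2.7]
width: 0.0003
gripper_force: 1.8
```

Call:
servo_tool:
  series:
    - [[-0.5,0,0,0],[-0.5,0,0,0],[-0.5,0,0,0],[-0.5,0,0,0],[0,0,0,0],[0,0,0,0],[0,0,0,0],[0,0,0,0],[0,0,0,0],[0,0,0,0]]

```text
t: 16.98
eef_pos: [0.6276, -0.018, 0.0165]
ee_rot: [3.141, 0.0, -1.519]
force: [0.8, -1.9, 0.5]
width: 0.0001
gripper_force: 1.0
```

Call:
servo_tool:
  series:
    - [[-0.6,0,0,0],[-0.6,0,0,0],[-0.6,0,0,0],[-0.6,0,0,0],[-0.6,0,0,0],[0,0,0,0],[0,0,0,0],[0,0,0,0],[0,0,0,0],[0,0,0,0]]

```text
t: 17.82
eef_pos: [0.6279, -0.0171, 0.0166]
ee_rot: [3.142, -0.002, -1.519]
force: [3.9, -13.6, -1.0]
width: 0.0003
gripper_force: 6.9
```

```bash
python3 - <<'E'
from plan import *
plan([((2,-200,17),2),((2,-200,70),3),((-90,-175,70),3),((-90,-130,70),2),((-90,-130,17),4),((-70,-130,17),6)])
E
```

```text
at press [   2.6 -184.5] 16.6 dyaw 0.0 F [  3.9 -13.6  -1. ]
[[7.8, 0.3, -0.2, -0.0], [7.8, 0.3, -0.2, -0.0], [0.0, -0.0, -17.7, -0.0], [0.0, -0.0, -17.7, -0.0], [0.0, -0.0, -17.7, -0.0], [-8.3, 30.7, -0.0, -0.0], [-8.3, 30.7, -0.0, -0.0], [-8.3, 30.7, -0.0, -0.0], [-22.5, 0.0, -0.0, -0.0], [-22.5, 0.0, -0.0, -0.0]]
[[0.0, -0.0, 13.3, -0.0], [0.0, -0.0, 13.3, -0.0], [0.0, -0.0, 13.3, -0.0], [0.0, -0.0, 13.3, -0.0], [-0.0, -3.3, -0.0, -0.0], [-0.0, -3.3, -0.0, -0.0], [-0.0, -3.3, -0.0, -0.0], [-0.0, -3.3, -0.0, -0.0], [-0.0, -3.3, -0.0, -0.0], [-0.0, -3.3, -0.0, -0.0]]
```

Call:
servo_tool:
  series:
    - [[9,0,0,0],[9,0,0,0],[0,0,-18,0],[0,0,-18,0],[0,0,-18,0],[-8,31,0,0],[-8,31,0,0],[-8,31,0,0],[-23,0,0,0],[-23,0,0,0]]

```text
t: 18.65
eef_pos: [0.5302, 0.0319, 0.071]
ee_rot: [-3.141, 0.001, -1.52]
force: [1.4, -0.2, 1.0]
width: 0.0005
gripper_force: 0.0
```

Call:
servo_tool:
  series:
    - [[0,0,13,0],[0,0,13,0],[0,0,13,0],[0,0,14,0],[0,-3,0,0],[0,-4,0,0],[0,-4,0,0],[0,-3,0,0],[0,-3,0,0],[0,-3,0,0]]

```text
t: 19.48
eef_pos: [0.5527, 0.0332, 0.0182]
ee_rot: [-3.14, 0.0, -1.519]
force: [0.1, 0.4, -0.0]
width: 0.0006
gripper_force: 0.0
```

```bash
python3 - <<'E'
from plan import *
plan([((-62,-130,17),10)])
E
```

```text
at press [ -69.8 -130.4] 18.2 dyaw 0.0 F [ 0.1  0.4 -0. ]
[[-0.0, -0.8, 0.1, -0.0], [-0.0, -0.8, 0.1, -0.0], [-0.0, -0.8, 0.1, -0.0], [-0.0, -0.8, 0.1, -0.0], [-0.0, -0.8, 0.1, -0.0], [-0.0, -0.8, 0.1, -0.0], [-0.0, -0.8, 0.1, -0.0], [-0.0, -0.8, 0.1, -0.0], [-0.0, -0.8, 0.1, -0.0], [-0.0, -0.8, 0.1, -0.0]]
```

Call:
servo_tool:
  series:
    - [[0,-0.8,0,0],[0,-0.8,0,0],[0,-0.8,0,0],[0,-0.8,0,0],[0,-0.8,0,0],[0,-0.8,0,0],[0,-0.8,0,0],[0,0,0,0],[0,0,0,0],[0,0,0,0]]

```text
t: 20.32
eef_pos: [0.5575, 0.0334, 0.0175]
ee_rot: [3.142, -0.0, -1.519]
force: [0.2, 0.3, 0.4]
width: 0.0005
gripper_force: 0.0
```

Call:
servo_tool:
  series:
    - [[0,-0.5,0,0],[0,-0.5,0,0],[0,-0.5,0,0],[0,-0.5,0,0],[0,0,0,0],[0,0,0,0],[0,0,0,0],[0,0,0,0],[0,0,0,0],[0,0,0,0]]

```text
t: 21.15
eef_pos: [0.5582, 0.0332, 0.0174]
ee_rot: [3.139, -0.0, -1.519]
force: [-5.6, 1.6, 3.7]
width: 0.0003
gripper_force: 2.7
```

Call:
servo_tool:
  series:
    - [[0,-0.5,0,0],[0,-0.5,0,0],[0,0,0,0],[0,0,0,0],[0,0,0,0],[0,5,0,0],[0,8,0,0],[0,8,0,0],[0,0,-20,0],[0,0,-20,0]]

```text
t: 21.98
eef_pos: [0.5377, 0.0319, 0.057]
ee_rot: [3.139, -0.001, -1.519]
force: [0.8, 0.5, 0.4]
width: 0.0003
gripper_force: 0.0
```

Call:
servo_tool:
  series:
    - [[30,0,-20,0],[40,0,-20,0],[40,0,-20,0],[40,0,-10,0],[40,0,0,0],[40,0,0,0],[40,0,0,0],[40,0,0,0],[0,0,0,0],[0,0,0,0]]

```text
t: 22.82
eef_pos: [0.5544, -0.2737, 0.1242]
ee_rot: [3.141, 0.0, -1.523]
force: [0.3, 0.7, -0.0]
width: 0.0005
gripper_force: 0.0
```

```bash
python3 - <<'E'
from plan import *
plan([((-62,-130,17),10)])
im=grab('top','top4')[165:290,145:335]
im=cv2.cvtColor(cv2.resize(im,None,fx=4.2,fy=4.2,interpolation=cv2.INTER_CUBIC),cv2.COLOR_RGB2BGR)
cv2.imwrite('pics/c4.png',im)
g=lambda P:((proj('top',P2W(PR,P))[0]-[145,165]+.5)*4.2-.5).round(1)
for P in [(50,-5,26),(50,-175,26),(-50,-175,26),(-50,-5,26),(-129,-9,18),(-129,11,18),(-115,1,18),(-115,-290,12)]: print(P,g(P))
E
```

```text
at press [ -84.1 -436.9] 124.2 dyaw 0.004 F [ 0.3  0.7 -0. ]
[[-30.7, -2.1, 10.7, -0.004], [-30.7, -2.2, 10.7, -0.0], [-30.7, -2.2, 10.7, -0.0], [-30.7, -2.2, 10.7, -0.0], [-30.7, -2.2, 10.7, -0.0], [-30.7, -2.2, 10.7, -0.0], [-30.7, -2.2, 10.7, -0.0], [-30.7, -2.2, 10.7, -0.0], [-30.7, -2.2, 10.7, -0.0], [-30.7, -2.2, 10.7, -0.0]]
(50, -5, 26) [312.5  95.5]
(50, -175, 26) [561.3  82.9]
(-50, -175, 26) [569.7 227.4]
(-50, -5, 26) [317.5 240.9]
(-129, -9, 18) [328.9 359. ]
(-129, 11, 18) [298.9 360.6]
(-115, 1, 18) [313.2 338.9]
(-115, -290, 12) [743.5 315.8]
```

View pics/c4.png

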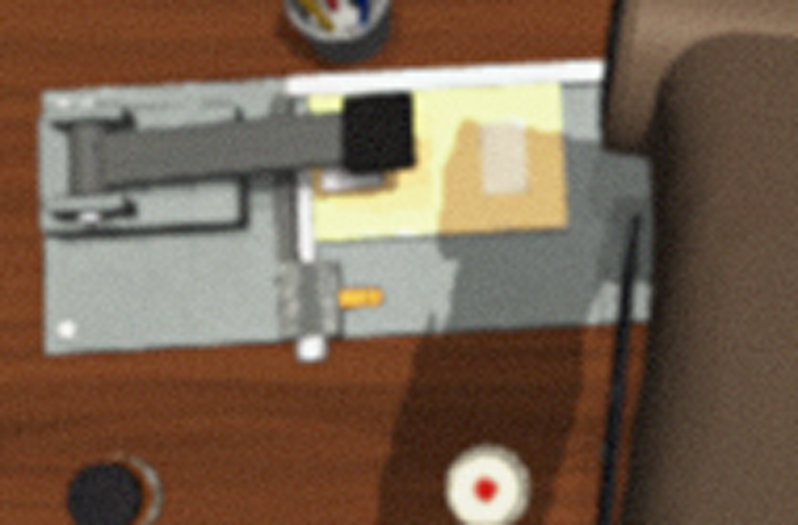

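The crop matches prediction. The rod's head end is at (312,361) against 360 predicted for home, and the knob has dropped in (tip 386→382). The file's corners are at (561,84) and (568,226), against (561,83) and (570,227) predicted, with its left edge along the rod. The job is ready for the lever.

Call:
servo_tool:
  series:
    - [[0,0,-25,0],[0,0,-26,0],[-38,-7,0,0],[-38,-7,0,0],[-38,-7,0,0],[-38,-7,0,0],[-38,-7,0,0],[-38,-7,0,0],[-38,-7,0,0],[-38,-7,0,0]]

```text
t: 23.7
eef_pos: [0.5946, 0.0383, 0.1763]
ee_rot: [-3.141, 0.0, -1.517]
force: [1.6, -1.0, 0.1]
width: 0.0008
gripper_force: 0.0
```

```bash
python3 - <<'E'
from plan import *
plan([((-12,-58,175),4),((-12,-58,150),6)])
E
```

```text
at press [ -27.8 -127.4] 176.3 dyaw -0.002 F [ 1.6 -1.   0.1]
[[-17.3, -4.0, 0.3, 0.002], [-17.4, -3.9, 0.3, -0.0], [-17.4, -3.9, 0.3, -0.0], [-17.4, -3.9, 0.3, -0.0], [0.0, -0.0, 4.2, -0.0], [0.0, -0.0, 4.2, -0.0], [0.0, -0.0, 4.2, -0.0], [0.0, -0.0, 4.2, -0.0], [0.0, -0.0, 4.2, -0.0], [0.0, -0.0, 4.2, -0.0]]
```

Call:
servo_tool:
  series:
    - [[-18,-4,0,0],[-18,-4,0,0],[-18,-4,0,0],[-15,-4,0,0],[0,0,5,0],[0,0,5,0],[0,0,5,0],[0,0,5,0],[0,0,5,0],[0,0,5,0]]

```text
t: 24.53
eef_pos: [0.6078, 0.1037, 0.1454]
ee_rot: [3.141, -0.0, -1.52]
force: [-1.3, -2.6, 4.4]
width: 0.0004
gripper_force: 2.4
```

Call:
servo_tool:
  series:
    - [[0.8,0,4,0],[0.8,0,4,0],[0.8,0,4,0],[0.8,0,4,0],[0.8,0,4,0],[0.8,0,4,0],[0.8,0,4,0],[0.8,0,4,0],[0.8,0,4,0],[0.8,0,4,0]]

```text
t: 25.37
eef_pos: [0.6083, 0.0958, 0.1068]
ee_rot: [-3.141, -0.0, -1.519]
force: [-4.7, 1.1, 12.1]
width: 0.0005
gripper_force: 5.9
```

Call:
servo_tool:
  series:
    - [[0.2,0,1,0],[0.2,0,1,0],[0.2,0,1,0],[0.2,0,1,0],[0.2,0,1,0],[0,0,0,0],[0,0,0,0],[0,0,0,0],[0,0,0,0],[0,0,0,0]]

```text
t: 26.2
eef_pos: [0.6083, 0.0954, 0.1021]
ee_rot: [-3.141, 0.0, -1.519]
force: [-5.9, 1.2, 12.9]
width: 0.0003
gripper_force: 6.1
```

Call:
servo_tool:
  series:
    - [[0,0,1,0],[0,0,1,0],[0,0,1,0],[0,0,1,0],[0,0,0,0],[0,0,0,0],[0,0,0,0],[0,0,0,0],[0,0,0,0],[0,0,0,0]]

```text
t: 27.03
eef_pos: [0.6083, 0.0951, 0.0982]
ee_rot: [-3.141, -0.0, -1.519]
force: [-5.6, 1.0, 13.6]
width: 0.0006
gripper_force: 6.5
```

Call:
servo_tool:
  series:
    - [[0,0,0.5,0],[0,0,0.5,0],[0,0,0.5,0],[0,0,0.5,0],[0,0,0,0],[0,0,0,0],[0,0,0,0],[0,0,0,0],[0,0,0,0],[0,0,0,0]]

```text
t: 27.87
eef_pos: [0.6083, 0.095, 0.0963]
ee_rot: [-3.141, -0.0, -1.519]
force: [-5.8, -0.6, 12.9]
width: 0.0004
gripper_force: 6.8
```

Call:
servo_tool:
  series:
    - [[0,0,0.5,0],[0,0,0.5,0],[0,0,0.5,0],[0,0,0.5,0],[0,0,0,0],[0,0,0,0],[0,0,0,0],[0,0,0,0],[0,0,0,0],[0,0,0,0]]

```text
t: 28.7
eef_pos: [0.6083, 0.0949, 0.0951]
ee_rot: [-3.141, -0.0, -1.519]
force: [-8.5, 0.9, 19.1]
width: 0.0004
gripper_force: 9.6
```

Call:
servo_tool:
  series:
    - [[0,0,0.5,0],[0,0,0.5,0],[0,0,0,0],[0,0,0,0],[0,0,0,0],[0,0,0,0],[0,0,0,0],[0,0,0,0],[0,0,0,0],[0,0,0,0]]

```text
t: 29.53
eef_pos: [0.6084, 0.0949, 0.0948]
ee_rot: [-3.14, -0.0, -1.518]
force: [-10.5, -0.4, 25.0]
width: -0.0001
gripper_force: 12.4
```

The lever is at its stop: the force rose to 25 N with no further travel. I'll release it gently along the arc and retreat.

Call:
servo_tool:
  series:
    - [[0,0,-3,0],[-0.7,0,-4,0],[-0.8,0,-5,0],[-0.8,0,-6,0],[-1,0,-6,0],[-1,0,-6,0],[-1,0,-6,0],[-1,0,-6,0],[-1,0,-6,0],[-1,0,-6,0]]

```text
t: 30.37
eef_pos: [0.6079, 0.1037, 0.1465]
ee_rot: [-3.141, 0.001, -1.519]
force: [-3.0, 3.0, 3.4]
width: 0.0003
gripper_force: 1.8
```

Call:
servo_tool:
  series:
    - [[0,0,-10,0],[0,0,-15,0],[0,0,-15,0],[30,6,0,0],[38,6,0,0],[38,6,0,0],[38,6,0,0],[38,6,0,0],[38,6,0,0],[38,6,0,0]]

```text
t: 31.2
eef_pos: [0.5789, -0.1579, 0.1861]
ee_rot: [-3.141, -0.0, -1.519]
force: [1.2, 0.4, 0.2]
width: 0.0005
gripper_force: 0.0
```

Call:
servo_tool:
  series:
    - [[38,0,0,0],[38,0,0,0],[38,0,0,0],[0,0,0,0],[0,0,0,0],[0,0,0,0],[0,0,0,0],[0,0,0,0],[0,0,0,0],[0,0,0,0]]

```text
t: 32.03
eef_pos: [0.5856, -0.2689, 0.1861]
ee_rot: [-3.141, -0.0, -1.517]
force: [0.6, -0.0, -1.3]
width: 0.0003
gripper_force: 0.0
```

```bash
python3 - <<'E'
from plan import *
print(telemetry.get_state()['force'])
im=grab('top','top5')[150:290,95:335]
im=cv2.cvtColor(cv2.resize(im,None,fx=3.3,fy=3.3,interpolation=cv2.INTER_CUBIC),cv2.COLOR_RGB2BGR)
cv2.imwrite('pics/c5.png',im)
g=lambda P:((proj('top',P2W(PR,P))[0]-[95,150]+.5)*3.3-.5).round(1)
for P in [(50,-175,26),(-50,-175,26),(-50,-5,26),(-129,1,18),(-25,-79,143)]: print(P,g(P))
E
```

```text
[ 0.55979505 -0.0070893  -1.25423016]
(50, -175, 26) [605.9 114.5]
(-50, -175, 26) [612.5 228.1]
(-50, -5, 26) [414.3 238.7]
(-129, 1, 18) [411.5 332.1]
(-25, -79, 143) [491.1 182.8]
```

View pics/c5.png

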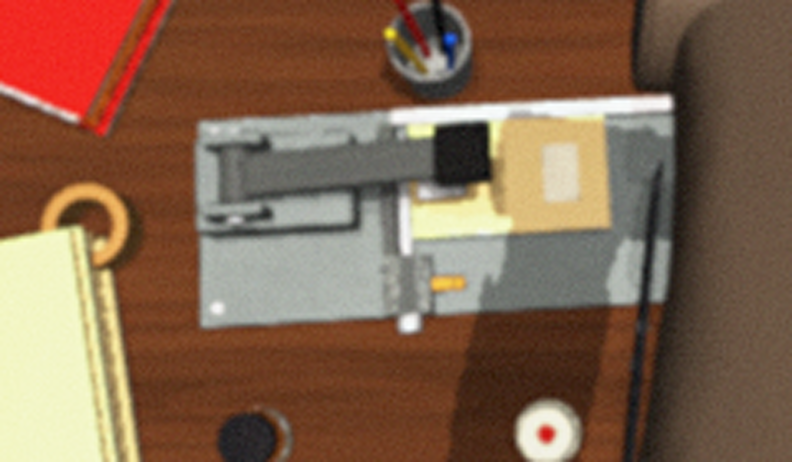

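The lever is up again, with the pad at (462,152). The file is still flush at (605,116)/(611,226), the rod is home at (409,331), and the things around the press have not moved. I'm handing in.

```bash
python3 -c "
from station import ticket
print(ticket.job_done())"
```

```text
the job is handed in; nothing more can be done
None
```

I handed the job in at about 32 s: rod pushed home, file flush against the fence and the rod, lever pressed to its stop and back up, nothing around the press visibly moved; the hand-in gave no verdict.

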